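# Set out the brick yard's sample display

### The job

Set out the samples: on the plywood board put the two-hole brick in the middle, long side along the board, the six-sided paver centred on top of it, and stand the round core on the board's centreline midway between the brick and the board end nearer the sloped stand. Lay the flat slip lengthwise up the middle of the sloped stand, resting against its bottom lip. Set the pieces down rather than dropping them, and leave the tin and the steel weight where they are.

Things in the scene. Friction and masses are not known exactly. Their poses are not given: they have to be found in the camera images.
- board: flat plywood board fixed to the bench, 120 (its x) x 270 (its y) x 18 mm high; origin at the centre of its underside, z up, y along its length. The brick goes over its origin; the core goes on its y axis, 92.5 mm from the origin, towards the sloped stand (+y or -y, as the stand stands).
- rest: sloped face of the fixed wooden stand, 160 (x) x 120 mm (y). Origin on the face, mid-width, at its foot against the inner side of the lip, 30 mm above the bench; x points up the slope (towards the robot, rising 0.4 rad; the stand faces away from it), y level across it, z square out of it. The lip is full width, 12 mm thick, 14 mm proud. Top 92 mm above the bench.
- slip: brick slip: flat plain rectangular grey slab, 140 (x) x 60 (y) x 20 mm thick (z), about 0.33 kg, lying flat at the start; origin at the centre of its underside. Resting against the lip its origin is 70 mm up the rest's x axis.
- brick: two-hole brick: grey block 100 (x) x 60 (y) x 50 mm high (z) with two round 26 mm upright holes, through, 23 mm either side of its centre along x; about 0.5 kg, standing with the holes upright; origin at the centre of its underside, z up.
- core: test core: grey plain upright cylinder, 50 mm diameter, 80 mm high, about 0.31 kg; origin at the centre of its underside, z up.
- hexpaver: paver: grey six-sided flat piece, 56 mm across flats (65 mm over corners), 24 mm thick, about 0.15 kg, lying flat; origin at the centre of its underside, z up. One pair of flats faces its +y and -y; the other flats are at 60 degree steps.
- tin: bystander: closed tin can, 58 mm diameter, 85 mm high, upright; origin at the centre of its underside. Leave it.
- weight: bystander: dark steel check weight, 52 mm diameter and 60 mm high with a knob on top, upright; origin at the centre of its underside. Leave it.
Not all that is in view belongs to the job. What is shaped like the core but red is not meant.

How it is judged:
At the end, for the whole second after the job is handed in: Brick within 12 mm of the board's centre, lengthwise (0.15 rad); paver within 12 mm of the brick's centre; core upright within 15 mm of midway to the end nearer the stand; slip flat on the slope, straight (0.12 rad), within 15 mm of the middle, under 6 mm from the lip; all at rest (horizontal distance between brick and board below 0.012 m and angle between the x axis of brick and the y axis of board, either way round below 0.15 rad and angle between each of brick, core, hexpaver's own z axis and vertical below 0.08 rad and z of brick in the frame of board between 0.013 and 0.023 m and ((y of rest in the frame of board above 0 m and y of core in the frame of board between 0.0775 and 0.1075 m) or (y of rest in the frame of board below 0 m and y of core in the frame of board between -0.1075 and -0.0775 m)) and x of core in the frame of board between -0.015 and 0.015 m and z of core in the frame of board between 0.013 and 0.023 m and horizontal distance between hexpaver and brick below 0.012 m and z of hexpaver in the frame of brick between 0.045 and 0.055 m and x of slip in the frame of rest between 0.066 and 0.076 m and y of slip in the frame of rest between -0.015 and 0.015 m and z of slip in the frame of rest between -0.004 and 0.005 m and angle between the x axis of slip and the x axis of rest, either way round below 0.12 rad and angle between the z axis of slip and the z axis of rest, either way round below 0.08 rad and linear speed of each of slip, brick, core, hexpaver below 0.02 m/s); the robot touches nothing.
It fails at once if the tin or the steel weight is moved by more than 30 mm or tipped (distance of any of tin, weight from where it was at the start of the episode above 0.03 m or angle between any of tin, weight's own z axis and vertical above 0.5 rad).
It fails at once if a piece is dropped (falls free of the fingers faster than 0.7 m/s, a drop of about 25 mm) ((contact force between slip and the fingers below 0.1 N and linear speed of slip above 0.7 m/s) or (contact force between brick and the fingers below 0.1 N and linear speed of brick above 0.7 m/s) or (contact force between core and the fingers below 0.1 N and linear speed of core above 0.7 m/s) or (contact force between hexpaver and the fingers below 0.1 N and linear speed of hexpaver above 0.7 m/s)).
It also fails if it takes over 102 s, if anything falls off the work surface, if the arm or the gripper's body presses on something with over 40 N, if the wrist force passes 120 N, or if a joint passes its speed limit or range.

### The arm

A 7-joint arm with a two-finger parallel gripper is mounted at the origin on the work surface. World frame = base frame: x ahead of the robot, y to its left, z up, the work surface at z = 0. Lengths are in m, angles in rad, forces in N, time in s.
With the tool pointing down it reaches from about 0.4 to 0.9 m from the base axis. Payload 5.5 kg.
Tool frame: the origin (TCP) lies midway between the tips of the shut fingers; the grasp point (between the pads) lies 19 mm behind it (manip.grip_depth is the distance from the TCP to the grasp point, in m); z points along the fingers, y is the line along which they close (so a half turn about z gives the same grasp; the last joint's range is limited). The gripper opens to 92 mm and grips with 3 to 60 N. Pads are 19 mm wide; open, the fingers measure 130 mm over their backs; the gripper's body (75 mm by 190 mm) begins 47 mm behind the grasp point.
Start: joints at [-1.008, 0.501, -0.427, 1.55, 0.221, 1.138, -0.21], TCP at [0.192, 0.621, 0.227] pointing down, gripper open.
Joint ranges: [-2.88, 2.88], [-0.31, 2.03], [-1.54, 1.56], [0.2, 2.42], [-1.41, 4.55], [0.19, 2.02], [-2.57, 2.57]. Speed limits (rad/s): [2.57, 2.57, 3.14, 3.14, 3.14, 3.14, 3.14].

### API

Orientations are given as a unit quaternion [x, y, z, w].
In Python, from bench import manip, effector, viewer gives the robot as it stands. Calls block until the motion is done:
- manip.move_pose(position, orientation): joint-space move of the TCP to a pose.
- manip.servo_line(position, ori=None, vel=0.15): straight line of the TCP; ori=None keeps the orientation; vel is the mean speed in m/s.
- manip.movej(angles): joint-space move.
- effector.open_jaws() and effector.close(f_grip=None): open the fingers fully, or close them until they stop; f_grip is the grip in N (None keeps the last).
- manip.sleep(seconds).
- manip.solve_ik(position, orientation): joint angles nearest the present ones, or None.
- viewer.get_image(name): name is "scene" or "top" or "wrist"; returns the picture (400x640x3 uint8, red, green, blue); there is no depth.
- viewer.get_calibration(name): a dict with "vfov" (degrees; the focal length in pixels is half the picture's height over the tangent of half this angle, whatever the lens; pixels are square), "cx", "cy" (the principal point, pixels), "eye" and "attitude" of the camera in the world. Camera axes: x right, y down, z forward; pixel columns grow to the right and rows downward; lengths in m; the calibration is good to about 2 mm. A picture is of the moment at which its call begins: read the wrist's pose just before it. get_calibration takes no time and is no camera call; for the wrist camera it gives the pose at the moment of the call.
A pose or a line that the arm cannot do raises manip.PlanningError and nothing moves.
- manip.hand_in(): hands the job in; it is judged then, once.
Readings, each from a call of its own:
- manip.current_clock(): time.
- manip.current_q(): joint angles.
- manip.current_joint_velocities(): joint speeds.
- manip.current_tau(): joint torques, N m.
- manip.current_tool_pos(): TCP position.
- manip.current_tcp_rot(): TCP orientation.
- manip.current_force(): force on the tool from outside, world axes, zero at the start.
- manip.current_wrist_torque(): the same for the moment, N m.
- manip.current_finger_gap(): finger opening in m.
- manip.current_gripper_force(): force on a finger pad.
Only numpy, scipy, OpenCV 4.12 (cv2) and the standard library are available. Lean on these libraries where they do the work, as an engineer would, in place of code of your own. Each camera call takes 0.05 s, during which the arm holds its last target. There are 200 camera calls.

## Working session

There is one attempt and no reset: what is moved stays moved. The work goes in short steps, each a Python script; the robot and the scene stay as the last script left them, time stands still between calls to the robot, and variables do not carry over. Pictures are saved under pics/ and viewed, at most 14 in all, crops included, and the job is handed in when it is done.

```bash
ls; mkdir -p pics
python3 - <<'E'
from bench import manip, effector, viewer
import cv2
for n in ("scene","top","wrist"):
    c=viewer.get_calibration(n); print(n,c)
    cv2.imwrite(f"pics/{n}0.png",viewer.get_image(n)[:,:,::-1])
print(manip.current_clock(),manip.current_tcp_rot())
E
```

```text
pics
scene {'vfov': 45.54251172516707, 'cx': 327.41979766640924, 'cy': 198.39702921293485, 'eye': array([1.62525097, 0.67473656, 0.93905367]), 'attitude': array([ 0.44133175,  0.76600365, -0.41185326, -0.22100133])}
top {'vfov': 48.07500913159905, 'cx': 323.19727721046286, 'cy': 193.10332287068417, 'eye': array([0.29539949, 0.02138805, 1.11487131]), 'attitude': array([-0.64248126,  0.75839311, -0.08298177,  0.07191487])}
wrist {'vfov': 58.76243712014668, 'cx': 318.8310053299211, 'cy': 202.59895854950486, 'eye': array([0.12630006, 0.64043733, 0.38394257]), 'attitude': array([0.79794711, 0.58885106, 0.07550428, 0.10408625])}
0.15 [ 1.49352235e-01  9.88783758e-01 -7.49658695e-04 -1.63654767e-04]
```

View pics/top0.png

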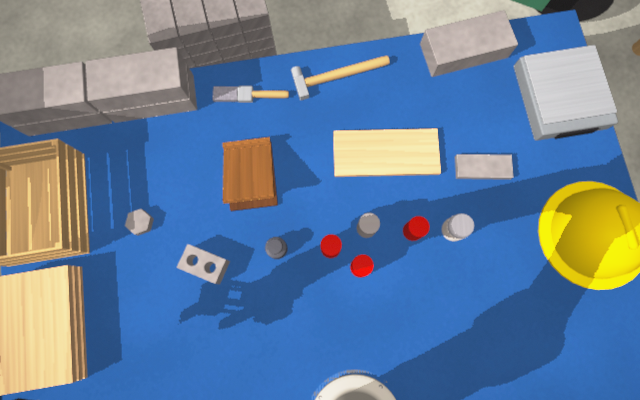

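View pics/scene0.png

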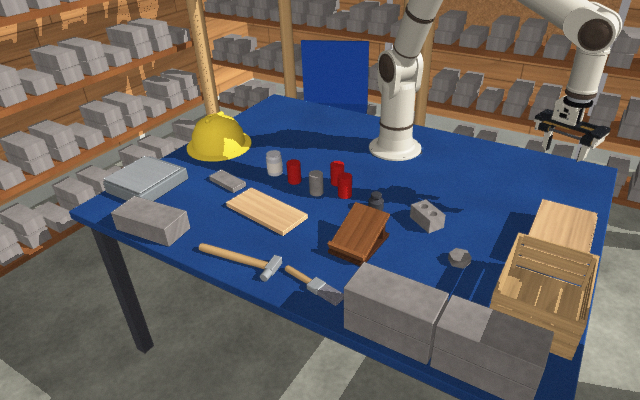

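The top view shows the board at (387,152), the stand at (248,173) to its left, and the slip at (484,166). The brick is at (202,263), the paver at (138,221), the weight at (276,246) and the tin at (458,227). The core candidates are the grey cylinder at (368,224) and the red ones at (331,245), (362,265) and (416,228). Only the grey one fits, and I'll confirm it in a crop.

```bash
cat > h.py <<'E'
import numpy as np, cv2
from scipy.spatial.transform import Rotation as R
from bench import manip, effector, viewer
def F(c): return 200/np.tan(np.radians(c["vfov"])/2)
def project(c,P):
    p=R.from_quat(c["attitude"]).inv().apply(np.atleast_2d(P)-c["eye"]); return p[:,:2]/p[:,2:]*F(c)+[c["cx"],c["cy"]]
def cast(c,uv,z):
    uv=np.atleast_2d(uv).astype(float)
    d=np.c_[(uv-[c["cx"],c["cy"]])/F(c),np.ones(len(uv))]; d=R.from_quat(c["attitude"]).apply(d)
    return c["eye"]+d*((z-c["eye"][2])/d[:,2])[:,None]
E
python3 - <<'E'
from h import *
c=viewer.get_calibration("top"); s=viewer.get_calibration("scene")
print(project(c,[[0,0,0],[.192,.621,.227],[0.5,0,0],[.5,.3,0]]).round(0).tolist(), project(s,[[0,0,0],[.192,.621,.227]]).round(0).tolist())
for n,p,z in (("board",(387,150),.018),("core",(369,222),.08),("brick",(202,262),.05),("hex",(139,220),.024),("slip",(484,163),.02),("weight",(276,246),.06),("tin",(461,223),.085),("rest",(248,165),.06),("r1",(331,243),.08),("r2",(362,264),.08),("r3",(418,226),.08)):
    print(n,cast(c,p,z)[0].round(3))
im=cv2.imread("pics/top0.png")
cv2.imwrite("pics/crop_top.png",cv2.resize(im[115:300,110:530],None,fx=1.9,fy=1.9,interpolation=cv2.INTER_CUBIC))
hsv=cv2.cvtColor(im,cv2.COLOR_BGR2HSV)
for n,p in (("table",(300,200)),("board",(387,150)),("core",(369,222)),("brick",(202,250)),("brick",(202,263)),("hex",(139,220)),("slip",(484,163)),("shadow",(300,230)),("rest",(248,165))): print(n,hsv[p[1],p[0]])
E
```

```text
[[355.0, 422.0], [12.0, 405.0], [319.0, 210.0], [201.0, 230.0]] [[395.0, 147.0], [563.0, 154.0]]
board [ 0.623 -0.196  0.018]
core [ 0.438 -0.108  0.08 ]
brick [0.414 0.294 0.05 ]
hex [0.544 0.442 0.024]
slip [ 0.547 -0.432  0.02 ]
weight [0.421 0.115 0.06 ]
tin [ 0.4   -0.317  0.085]
rest [0.628 0.155 0.06 ]
r1 [ 0.405 -0.012  0.08 ]
r2 [ 0.346 -0.074  0.08 ]
r3 [ 0.411 -0.219  0.08 ]
table [107 184 193]
board [ 23  84 246]
core [ 11  23 152]
brick [150   6 178]
brick [  9  25 207]
hex [  8  23 196]
slip [  8  24 205]
shadow [107 175 137]
rest [ 14 169 171]
```

View pics/crop_top.png

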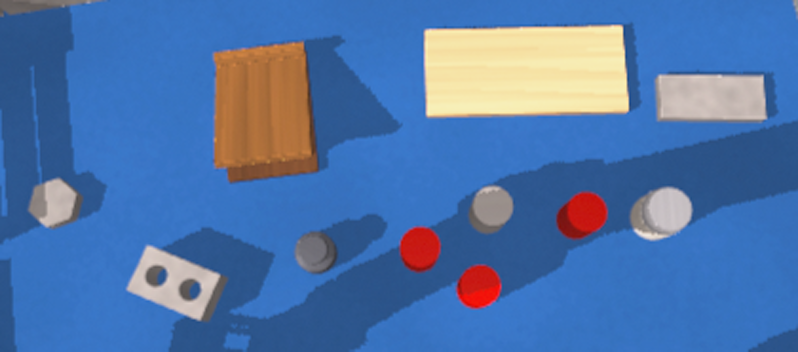

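The crop shows the grey core at crop (490,210), which is pixel (368,224). The cylinders around it are clearly red, and the brighter, larger one at crop (667,212) is the tin. Next I'll measure everything from the top view and check reach.

```bash
cat >> h.py <<'E'
def down(a,tilt=None):
    "tool orientation: closing axis (y) along angle a, z down (or along -tilt normal)"
    n=np.array([0,0,1.]) if tilt is None else tilt
    z=-n/np.linalg.norm(n); y=np.array([np.cos(a),np.sin(a),0]); y-=y@z*z; y/=np.linalg.norm(y)
    return R.from_matrix(np.c_[np.cross(y,z),y,z]).as_quat()
def best(p,a,tilt=None):
    "the half-turn variant nearest the present joints"
    q=manip.current_q(); c=[]
    for k in (0,np.pi):
        o=down(a+k,tilt); s=manip.solve_ik(p,o)
        if s is not None: c.append((np.abs(np.array(s)-q).max(),tuple(o),np.round(s,2)))
    return min(c,key=lambda t:t[0]) if c else None
def rect(P):
    "centre, long-axis angle, (long, short) of metric xy points"
    (cx,cy),(w,h),a=cv2.minAreaRect((np.asarray(P)[:,:2]*1000).astype(np.float32))
    a=np.radians(a)
    if h>w: a+=np.pi/2;w,h=h,w
    return np.array([cx,cy])/1000,(a+np.pi/2)%np.pi-np.pi/2,(round(w),round(h))
def blob(mask,uv):
    n,l,s,_=cv2.connectedComponentsWithStats(mask.astype(np.uint8)); k=l[int(uv[1]),int(uv[0])]
    return max(cv2.findContours((l==k).astype(np.uint8),cv2.RETR_EXTERNAL,cv2.CHAIN_APPROX_NONE)[0],key=len)[:,0]
E
python3 - <<'E'
from h import *
c=viewer.get_calibration("top")
hsv=cv2.cvtColor(cv2.imread("pics/top0.png"),cv2.COLOR_BGR2HSV); H,S,V=cv2.split(hsv)
grey=(S<60); wood=(H<40)&(S>60)&(S<130)&(V>150); brown=(H<40)&(S>130)
for n,m,p,z in (("board",wood,(387,150),.018),("core",grey,(369,222),.08),("brick",grey,(202,263),.05),("hex",grey,(139,220),.024),("slip",grey,(484,163),.02),("rest",brown,(248,165),.03),("rest",brown,(248,165),.092)):
    k=blob(m,p); ctr,a,wh=rect(cast(c,k,z)); print(n,ctr.round(3),round(a,3),wh)
w=viewer.get_calibration("wrist"); T=R.from_quat(manip.current_tcp_rot())
print("cam in tool",T.inv().apply(w["eye"]-manip.current_tool_pos()).round(4),(T.inv()*R.from_quat(w["attitude"])).as_matrix().round(3).tolist())
for n,p,a in (("board",(.62,-.196,.05),0),("boardhi",(.62,-.196,.2),0),("slip",(.547,-.432,.005),1.57),("core",(.438,-.108,.03),.49),("brick",(.414,.294,.01),1.1),("hex",(.544,.442,.005),0)): 
    b=best(p,a); print(n,b and b[2].tolist())
t=np.array([np.sin(.4),0,np.cos(.4)])
for dz in (.05,.2):
    b=best((.63,.155,dz),np.pi/2,t); print("rest",b and b[2].tolist())
E
```

```text
board [ 0.619 -0.193] 1.427 (269, 123)
core [ 0.432 -0.105] -0.64 (59, 48)
brick [0.409 0.292] 1.025 (111, 62)
hex [0.541 0.444] 0.663 (70, 57)
slip [ 0.54  -0.429] 1.405 (145, 63)
rest [0.617 0.164] -0.042 (176, 130)
rest [0.599 0.156] -0.042 (166, 123)
cam in tool [ 0.0685 -0.0005 -0.1582] [[0.0, -0.967, -0.255], [1.0, 0.0, -0.0], [0.0, -0.255, 0.967]]
board [0.07, 0.69, 0.28, 1.69, -0.24, 0.8, 0.45]
boardhi [0.01, 0.51, 0.35, 1.6, -0.19, 1.07, 0.41]
slip [0.03, 1.07, 0.99, 1.58, -1.0, 1.07, -0.27]
core [0.0, 0.45, 0.21, 2.19, -0.18, 0.52, 0.84]
brick [-0.44, 0.57, -0.28, 2.04, 0.28, 0.57, 0.19]
hex [-0.67, 0.8, -0.08, 1.54, 0.08, 0.8, -0.78]
rest [-0.4, 0.94, 0.3, 1.27, -0.31, 1.37, -1.62]
rest [-0.41, 0.78, 0.32, 1.2, -0.28, 1.59, -1.65]
```

Run:
```python
from h import *
import json
out={}
for n,p in (("B",(.44,.27,.33)),("A",(.50,-.14,.35))):
    o=list(down(np.pi/2)) 
    b=best(p,np.pi/2); 
    if b is None: print("no",n); continue
    print(n,b[2].tolist()); manip.move_pose(p,list(b[1]))
    c=viewer.get_calibration("wrist"); im=viewer.get_image("wrist")
    cv2.imwrite(f"pics/w{n}.png",im[:,:,::-1]); out[n]={k:np.asarray(v).tolist() for k,v in c.items()}
    print(manip.current_clock(), project(c,[[.619,-.193,.018],[.54,-.429,.02],[.432,-.105,.08],[.409,.292,.05],[.541,.444,.02],[.62,.16,.06]]).round(0).tolist())
json.dump(out,open("cal.json","w"))
```

```text
B [-0.27, 0.16, -0.37, 1.75, 0.06, 1.24, 0.91]
1.825 [[0.0, 285.0], [-183.0, 234.0], [-7.0, 163.0], [336.0, 141.0], [443.0, 235.0], [236.0, 301.0]]
A [0.28, 0.14, -0.06, 1.72, 0.01, 1.28, 1.78]
3.4083 [[282.0, 241.0], [112.0, 188.0], [348.0, 109.0], [669.0, 91.0], [732.0, 190.0], [539.0, 253.0]]
```

View pics/wA.png

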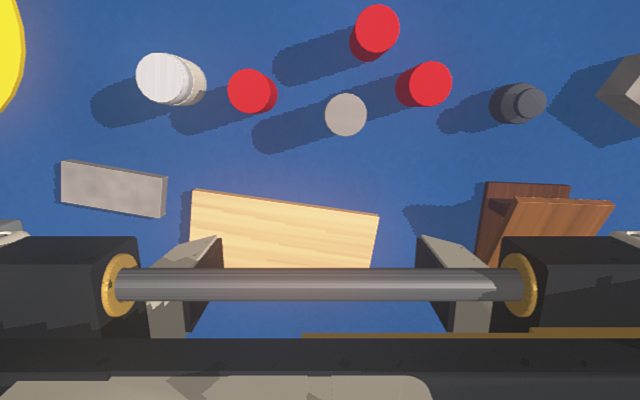

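View pics/wB.png

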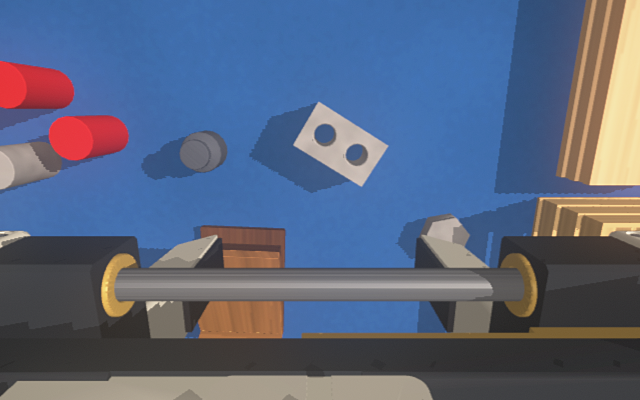

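Wrist view A shows the slip's top at about (114,187), the core at (346,115), the board partly hidden by the gripper (visible from row 190), the tin at (165,78) and the weight at (518,103). View B shows the brick's top at (340,143). The gripper blocks the lower half of the frame, so I'll flip the wrist to see the board and stand.

Run:
```python
from h import *
import json
out=json.load(open("cal.json"))
p=(.50,-.02,.36); manip.move_pose(p,list(down(-np.pi/2)))
c=viewer.get_calibration("wrist"); im=viewer.get_image("wrist")
cv2.imwrite("pics/wC.png",im[:,:,::-1]); out["C"]={k:np.asarray(v).tolist() for k,v in c.items()}
print(manip.current_clock())
json.dump(out,open("cal.json","w"))
```

```text
6.0667
```

View pics/wC.png

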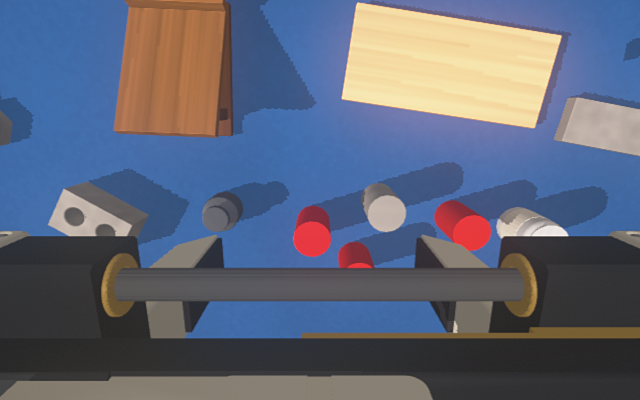

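View C shows the whole board with corners near (358,3), (562,35), (535,128) and (342,98). The stand's face has its top edge from (114,132) to (217,136), and the lip runs across at row 5 or so. I'll enlarge the stand in views C and B, and measure everything else.

Run:
```python
from h import *
import json
cal=json.load(open("cal.json"))
A,B,C=[cv2.imread(f"pics/w{k}.png") for k in "ABC"]
up=lambda i:cv2.resize(i,None,fx=3,fy=3,interpolation=cv2.INTER_CUBIC)
l=up(C[0:150,105:240]); r=up(B[220:265,190:300]); 
can=np.zeros((590,800,3),np.uint8); can[:450,:405]=l; can[:r.shape[0],420:420+r.shape[1]]=r
t=up(cv2.imread("pics/top0.png")[130:215,215:285]); can[200:200+t.shape[0],420:420+t.shape[1]]=t
cv2.imwrite("pics/rest.png",can)
def msk(im):
    H,S,V=cv2.split(cv2.cvtColor(im,cv2.COLOR_BGR2HSV)); return (S<70)&(V>60),(H<40)&(S>50)&(S<150)&(V>190),V
for n,k,im,i,p,z in (("board","C",C,1,(450,65),.018),("slip","A",A,0,(110,185),.02),("core","A",A,0,(346,115),.08),("brick","B",B,0,(342,145),.05)):
    m=msk(im)[i]; q=blob(m,p); c={a:np.array(b) for a,b in cal[k].items()}
    ctr,a,wh=rect(cast(c,q,z)); e=cv2.minAreaRect(q.astype(np.float32)); print(n,ctr.round(4),round(a,3),wh,np.round(e[0]),q.min(0),q.max(0))
    print("  ",cv2.approxPolyDP(q.reshape(-1,1,2),4,True)[:,0].tolist()); print("  V side/top", msk(im)[2][p[1],p[0]])
```

```text
board [ 0.6214 -0.193 ] 1.427 (270, 120) [451.  67.] [342   3] [561 127]
   [[357, 3], [343, 99], [534, 127], [560, 35]]
  V side/top 244
slip [ 0.5414 -0.4268] 1.395 (146, 65) [113. 188.] [ 61 159] [167 218]
   [[61, 161], [61, 201], [157, 218], [165, 213], [167, 176]]
  V side/top 181
core [ 0.4383 -0.1081] -1.564 (49, 49) [345. 114.] [324  93] [366 136]
   [[341, 93], [325, 106], [324, 119], [331, 131], [347, 136], [363, 126], [366, 109], [359, 97]]
  V side/top 179
brick [0.4133 0.2966] 1.024 (101, 61) [340. 144.] [293 102] [387 186]
   [[318, 102], [293, 145], [361, 186], [387, 145]]
  V side/top 202
```

View pics/rest.png

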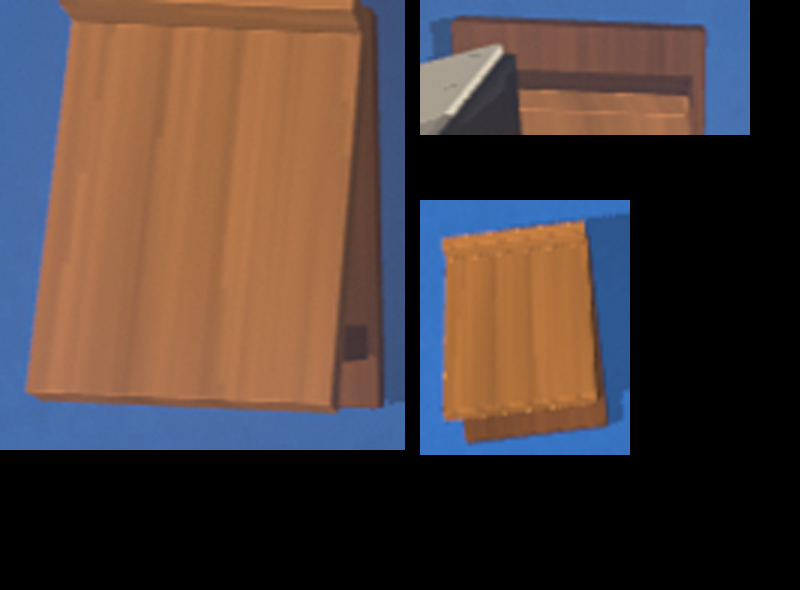

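The enlargement gives the face corners in view C: foot at about (130,7.5) and (224.3,11.3), top edge at about (114.3,130) and (216.7,133.7). Now I'll turn those into the stand's frame.

Run:
```python
from h import *
import json
cal=json.load(open("cal.json")); c={a:np.array(b) for a,b in cal["C"].items()}
f=cast(c,[(130,7.5),(224.3,11.3)],.030); t=cast(c,[(114.3,130),(216.7,133.7)],.0923)
print(f.round(4).tolist(),t.round(4).tolist())
fm,tm=f.mean(0),t.mean(0); print(fm,tm,np.linalg.norm(fm-tm),np.linalg.norm(f[0]-f[1]),np.linalg.norm(t[0]-t[1]))
print("up dir angle",np.arctan2(*(tm-fm)[1::-1]),"cross angles",np.arctan2(*(f[0]-f[1])[1::-1]),np.arctan2(*(t[0]-t[1])[1::-1]))
ct=viewer.get_calibration("top"); 
# top cam: crop (420..,200..)/3+(215,130)
g=lambda x,y:((x-420)/3+215,(y-200)/3+130)
print("topcam top edge",cast(ct,[g(444,416),g(597,403)],.0923).round(4).tolist(),"foot",cast(ct,[g(445,257),g(587,240)],.03).round(4).tolist())
```

```text
[[0.69, 0.2138, 0.03], [0.6858, 0.0971, 0.03]] [[0.5442, 0.2199, 0.0923], [0.54, 0.0998, 0.0923]]
[0.68792971 0.15544927 0.03      ] [0.54207777 0.15981522 0.0923    ] 0.15866045486669045 0.11685227905253921 0.12015073037616182
up dir angle 3.1116674674780804 cross angles 1.534796574397464 1.5355926141437943
topcam top edge [[0.5389, 0.2199, 0.0923], [0.5296, 0.1013, 0.0923]] foot [[0.69, 0.2152, 0.03], [0.6851, 0.0947, 0.03]]
```

The two views agree: the stand's origin is about (0.6885, 0.155), with the up-slope direction at heading 3.107. The board is at (0.6214, -0.193), heading 1.427. I'll start with the slip.

```bash
cat >> h.py <<'E'
BOARD=np.array([.6214,-.193]); BA=1.427
RO=np.array([.6885,.155,.03]); RA=3.107
RX=np.array([np.cos(RA)*np.cos(.4),np.sin(RA)*np.cos(.4),np.sin(.4)]); RY=np.array([-np.sin(RA),np.cos(RA),0]); RZ=np.cross(RX,RY)
def go(p,a,tilt=None):
    b=best(p,a,tilt); manip.move_pose(list(p),list(b[1]))
def pick(xy,a,z,grip,hi=.2,lift=.2):
    go([*xy,hi],a); manip.servo_line([*xy,z],vel=.12); effector.close(grip)
    print("gap",round(manip.current_finger_gap(),4),"F",manip.current_gripper_force())
    manip.servo_line([*xy,lift],vel=.15)
    print("lifted gap",round(manip.current_finger_gap(),4),"force",np.round(manip.current_force(),1),"t",manip.current_clock())
def snap(name):
    c=viewer.get_calibration("wrist"); im=viewer.get_image("wrist")[:,:,::-1].copy(); cv2.imwrite(f"pics/{name}.png",im); return c,im
E
python3 - <<'E'
from h import *
print(RX,RY,RZ)
pick((.5435,-.430),1.398-np.pi/2,.004,35)
P=lambda x,z: RO+x*RX+z*RZ
go(P(.079,.10),np.arctan2(RY[1],RY[0]),RZ)
print(manip.current_clock(),manip.current_tool_pos().round(4),np.round(manip.current_force(),2),manip.current_finger_gap())
snap("slip_held")
cv2.imwrite("pics/slip_held_scene.png",viewer.get_image("scene")[120:330,280:560,::-1].repeat(2,0).repeat(2,1))
E
```

```text
[-0.92050995  0.03185559  0.38941834] [-0.03458575 -0.99940173  0.        ] [ 0.38918537 -0.01346833  0.92106099]
gap 0.0596 F 34.99643683433533
lifted gap 0.0593 force [ 0.3  0.1 -4.4] t 11.55
13.7 [0.6551 0.1536 0.1532] [ 0.33  0.02 -4.08] 0.059720521230058915
```

View pics/slip_held_scene.png

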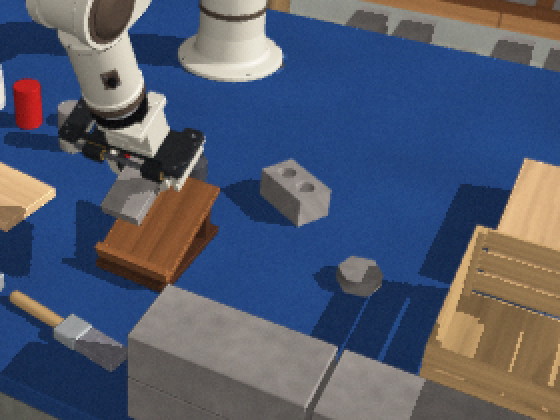

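The slip is held level with the slope, above the stand's face. I'll lower it and slide it down to the lip by feel.

Run:
```python
from h import *
P=lambda x,z: RO+x*RX+z*RZ
f0=np.array(manip.current_force())
def fr():
    d=np.array(manip.current_force())-f0; return np.round([d@RX,d@RY,d@RZ],1)
def tr(): 
    d=np.array(manip.current_tool_pos())-RO; return np.round([d@RX,d@RY,d@RZ],4)
manip.servo_line(list(P(.079,.02)),vel=.1); print(tr(),fr())
z=.012
while True:
    manip.servo_line(list(P(.079,z)),vel=.03); print("z",z,tr(),fr())
    if fr()[2]>2.5 or z<.0015: break
    z-=.0015
x=.079
while x>.062:
    x-=.0015; manip.servo_line(list(P(x,z+.0005)),vel=.03); print("x",round(x,4),tr(),fr())
    if fr()[0]>5: break
print(manip.current_clock())
```

```text
[0.0786 0.0001 0.0209] [-0.8 -0.3  0.6]
z 0.012 [ 0.0791 -0.      0.0118] [-0.   0.1 -0.4]
z 0.0105 [0.079  0.     0.0105] [ 0.3 -0.2 -0.7]
z 0.009000000000000001 [ 0.0791 -0.      0.0089] [-0.8 -0.5 -0.5]
z 0.0075000000000000015 [ 0.0791 -0.      0.0074] [-0.6 -0.5  0.2]
z 0.006000000000000002 [ 0.0791 -0.      0.0058] [-0.5 -0.6  0.4]
z 0.004500000000000002 [ 0.079  -0.      0.0044] [-0.7 -0.7  0.6]
z 0.0030000000000000022 [ 0.079  -0.      0.0042] [ 2.9 -0.5  7.6]
x 0.0775 [ 0.0775 -0.      0.0043] [ 3.2 -0.7  9.1]
x 0.076 [ 0.0762 -0.0001  0.0043] [ 3.9 -0.2  9.5]
x 0.0745 [ 0.0747 -0.0001  0.0042] [ 3.5 -1.1  9.3]
x 0.073 [ 0.0733 -0.0002  0.0042] [ 3.2 -1.4  7.8]
x 0.0715 [ 0.0718 -0.0002  0.0042] [ 5.1 -0.6  8.7]
17.9167
```

Run:
```python
from h import *
P=lambda x,z: RO+x*RX+z*RZ
def fr():
    d=np.array(manip.current_force())-[.33,.02,-4.08]; return np.round([d@RX,d@RY,d@RZ],1)
def tr(): 
    d=np.array(manip.current_tool_pos())-RO; return np.round([d@RX,d@RY,d@RZ],4)
x=.0715
while x>.058:
    x-=.0015; manip.servo_line(list(P(x,.004)),vel=.03); print("x",round(x,4),tr(),fr())
    if fr()[0]>8: break
c,im=snap("slip_lip")
effector.open_jaws(); manip.sleep(.2); manip.servo_line(list(P(x,.10)),vel=.15); print(manip.current_clock())
p=P(.03,.17);manip.servo_line(list(p+[0,0,.06]),vel=.2)
cv2.imwrite("pics/slip_top.png",viewer.get_image("top")[120:230,190:320,::-1].repeat(4,0).repeat(4,1))
cv2.imwrite("pics/slip_scene.png",viewer.get_image("scene")[190:280,310:410,::-1].repeat(4,0).repeat(4,1))
a,b=cv2.imread("pics/slip_top.png"),cv2.imread("pics/slip_scene.png")
o=np.zeros((440,800,3),np.uint8);o[:,:400]=a[:,:400];o[:360,400:]=b
cv2.imwrite("pics/slip_chk.png",o); print(manip.current_clock())
```

```text
x 0.07 [ 0.0704 -0.0002  0.0043] [ 6.  -0.3  7.6]
x 0.0685 [ 0.0704 -0.0002  0.0043] [10.7 -0.8  9.2]
20.175
21.0583
```

View pics/slip_chk.png

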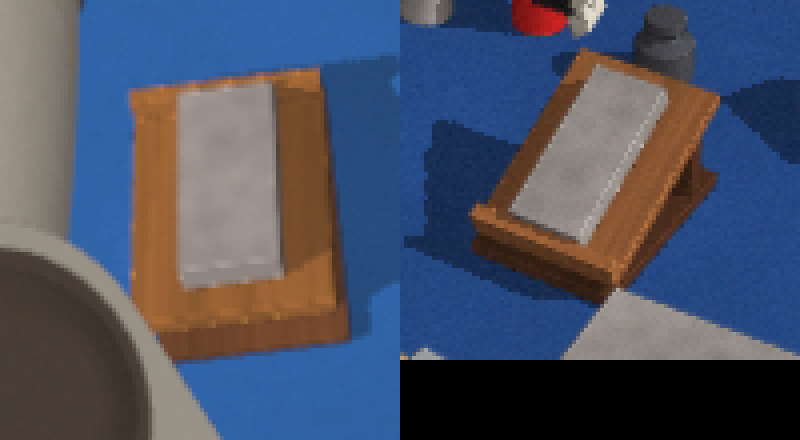

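The slip is lying straight up the face, midway across and against the lip. Contact was felt at x = 0.0704. Next are the brick and then the core.

```bash
cat >> h.py <<'E'
def place(xy,a,z,hi=.2,span=.004):
    "go above, come down to just over z, feel for contact, release, withdraw"
    go([*xy,hi],a); manip.servo_line([*xy,z+.02],vel=.15); manip.servo_line([*xy,z+.002],vel=.05)
    manip.sleep(.1); f0=manip.current_force()[2]; k=z+.002
    while k>z-span:
        k-=.001; manip.servo_line([*xy,k],vel=.03); d=manip.current_force()[2]-f0
        if d>4: break
    print("set at",np.round(manip.current_tool_pos(),4),"want",np.round([*xy,z],4),"dF",round(d,1))
    effector.open_jaws(); manip.sleep(.15); manip.servo_line([*xy,hi],vel=.2); print("t",manip.current_clock())
E
python3 - <<'E'
from h import *
pick((.4133,.2966),1.024-np.pi/2,.011,45)
place(BOARD,BA-np.pi/2,.029)
pick((.4383,-.1081),.49,.028,35,hi=.22,lift=.22)
cv2.imwrite("pics/scene_core.png",viewer.get_image("scene")[:,:,::-1])
E
```

```text
gap 0.0599 F 44.99998105689883
lifted gap 0.0598 force [ 0.   0.6 -4.3] t 26.1333
set at [ 0.6217 -0.1931  0.0291] want [ 0.6214 -0.193   0.029 ] dF 9.8
t 32.45
gap 0.0497 F 34.99856472015381
lifted gap 0.0498 force [ 0.3  0.3 -3.3] t 37.2
```

View pics/scene_core.png

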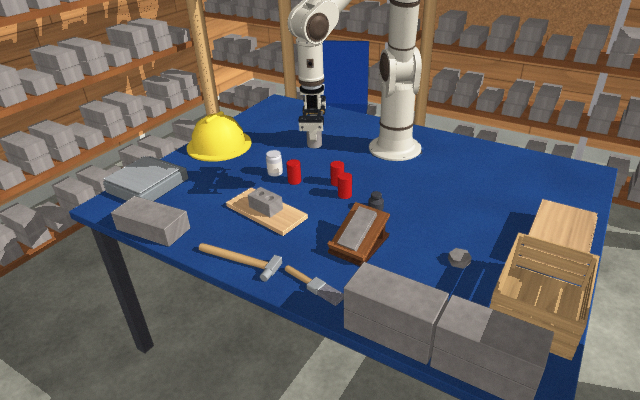

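The brick is on the board lengthwise at about (265,202). The core is in the gripper at (314,140), and the red cylinders, tin and weight are still standing. I'll place the core and then look at the paver from close up.

Run:
```python
from h import *
u=np.array([np.cos(BA),np.sin(BA)])
place(BOARD+.0925*u,BA-np.pi/2,.046,hi=.24)
go([.53,.43,.24],0); manip.sleep(.1)
c,im=snap("hex")
H,S,V=cv2.split(cv2.cvtColor(im,cv2.COLOR_BGR2HSV)); print(project(c,[.544,.444,.024]),manip.current_clock(),{k:np.asarray(v).tolist() for k,v in c.items()})
```

```text
set at [ 0.6349 -0.1015  0.0461] want [ 0.6347 -0.1015  0.046 ] dF 6.5
t 42.85
[[331.06856212 159.89942915]] 44.9583 {'vfov': 58.76243712014668, 'cx': 318.8310053299211, 'cy': 202.59895854950486, 'eye': [0.5306842492526532, 0.496032391011508, 0.3984317675483621], 'attitude': [0.9917147915509725, -0.0014467908842008051, 0.0005223496313823616, 0.1284500142701853]}
```

View pics/hex.png

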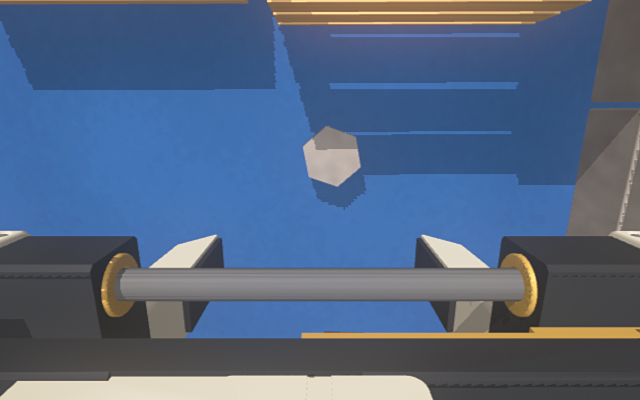

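The paver is at (332,156), partly in shadow, with the crate well clear at the top of the frame.

Run:
```python
from h import *
c=viewer.get_calibration("wrist"); im=cv2.imread("pics/hex.png"); H,S,V=cv2.split(cv2.cvtColor(im,cv2.COLOR_BGR2HSV))
m=(S<90)&(V>50); q=blob(m,(332,165)); k=cv2.approxPolyDP(q.reshape(-1,1,2),4,True)[:,0]
W=cast(c,k,.024)[:,:2]; e=np.roll(W,-1,0)-W; L=np.linalg.norm(e,axis=1)
print(k.tolist(),(L*1000).round(0),len(k))
a=np.arctan2(e[:,1],e[:,0]); a6=np.angle((L*np.exp(6j*a)).sum())/6
mom=cv2.moments(q.reshape(-1,1,2)); ctr=cast(c,[mom["m10"]/mom["m00"],mom["m01"]/mom["m00"]],.024)[0]
n=(a6+np.pi/6+np.arange(6)*np.pi/3)  # flat normals: edge dir + 90 deg == +30 mod 60
print("ctr",ctr.round(4),rect(cast(c,q,.024)),"normals",n.round(3),"resid",((a-a6+np.pi/6)%(np.pi/3)-np.pi/6).round(2))
for x in n[:3]: b=best((*ctr[:2],.006),x); print(round(x,3),b and (round(b[0],2),b[2].tolist()))
```

```text
[[325, 126], [303, 145], [308, 176], [338, 186], [360, 167], [356, 138]] [30. 33. 34. 31. 31. 35.] 6
ctr [0.5442 0.4484 0.024 ] (array([0.54435291, 0.44776401]), np.float64(-1.3858772397917227), (65, 57)) normals [0.174 1.221 2.268 3.315 4.363 5.41 ] resid [ 0.   -0.03  0.02  0.03 -0.01 -0.01]
0.174 (np.float64(0.32), [-1.25, 1.0, 0.85, 1.55, -0.86, 1.0, 0.03])
1.221 (np.float64(1.18), [-1.14, 0.92, 0.65, 1.55, -0.66, 0.91, 0.96])
2.268 (np.float64(0.69), [-1.34, 1.12, 1.05, 1.55, -1.05, 1.11, -0.91])
```

Run:
```python
from h import *
pick((.5443,.4481),.174,.005,30,hi=.2,lift=.24)
place(BOARD,BA-np.pi/2,.073,hi=.24)
go([.50,-.04,.36],-np.pi/2); manip.sleep(.2)
c,im=snap("final"); u=np.array([np.cos(BA),np.sin(BA)])
print(project(c,[[*BOARD,.092],[*(BOARD+.0925*u),.098]]).round(1).tolist(),manip.current_clock())
H,S,V=cv2.split(cv2.cvtColor(im,cv2.COLOR_BGR2HSV))
```

```text
gap 0.0558 F 29.98083919286728
lifted gap 0.0558 force [-0.3 -0.5 -1.6] t 49.4083
set at [ 0.6215 -0.193   0.073 ] want [ 0.6214 -0.193   0.073 ] dF 8.1
t 56.1083
[[202.2, 261.1], [272.6, 272.5]] 57.3833
```

View pics/final.png

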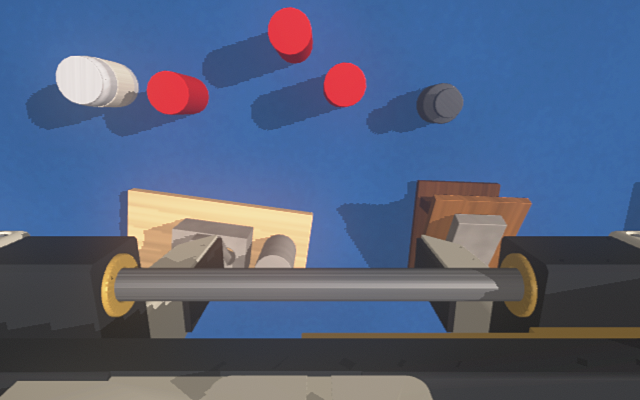

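The wrist took the other half turn, so the gripper hides the board, though the bystanders all stand as before. I'll flip it for the final check.

Run:
```python
from h import *
manip.move_pose([.50,-.06,.36],list(down(-np.pi/2))); manip.sleep(.2)
c,im=snap("final2"); u=np.array([np.cos(BA),np.sin(BA)])
p=project(c,[[*BOARD,.092],[*(BOARD+.0925*u),.098],[*(RO+.07*RX+.02*RZ)]]).round(1); print(p.tolist(),manip.current_clock())
for q in p: cv2.drawMarker(im,tuple(int(v) for v in q),(0,255,0),cv2.MARKER_CROSS,7,1)
cv2.imwrite("pics/final_m.png",cv2.resize(im[:200,60:500],None,fx=1.8,fy=1.8,interpolation=cv2.INTER_CUBIC))
```

```text
[[436.8, 60.1], [356.1, 46.4], [131.1, 52.2]] 60.1083
```

View pics/final_m.png

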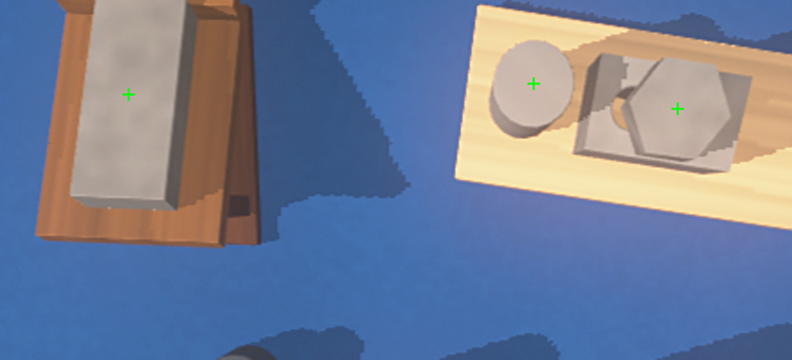

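The green crosses mark the intended centres. They fall on the slip, the core top and the paver top. I'll check the brick's corners numerically before handing in.

Run:
```python
from h import *
c=viewer.get_calibration("wrist"); u=np.array([np.cos(BA),np.sin(BA)]); v=np.array([-u[1],u[0]])
for z in (.068,.018):
    P=[[*(BOARD+s*.05*u+t*.03*v),z] for s,t in ((1,1),(1,-1),(-1,-1),(-1,1))]
    print(z,((project(c,P)-[60,0])*1.8).round(0).tolist())
P=[[*(BOARD+.023*u+.013*u*s),.068] for s in (-1,1)]; print("hole ends",((project(c,P)-[60,0])*1.8).round(0).tolist())
im=cv2.imread("pics/final2.png"); print(cv2.cvtColor(im,cv2.COLOR_BGR2GRAY)[55,375:480:3].tolist())
```

```text
0.068 [[583.0, 149.0], [601.0, 52.0], [752.0, 76.0], [729.0, 171.0]]
0.018 [[571.0, 154.0], [587.0, 67.0], [722.0, 89.0], [703.0, 174.0]]
hole ends [[652.0, 111.0], [613.0, 105.0]]
[192, 176, 182, 107, 106, 141, 144, 144, 143, 184, 181, 134, 173, 175, 175, 176, 178, 178, 178, 180, 181, 181, 178, 179, 180, 181, 179, 180, 180, 181, 144, 146, 144, 146, 173]
```

The brick's corners match the prediction to within a few pixels; the dark patch on it is the core's shadow. I'm handing in.

```bash
python3 -c "
from bench import manip
print(manip.hand_in(), manip.current_clock())"
```

```text
the job is handed in; nothing more can be done
the job is handed in; nothing more can be done
```

I set out all four pieces as asked and handed the job in, at about 60 s by the robot's clock against the 102 s limit. My last pictures showed every piece in place and the tin and steel weight apparently unmoved, but the hand-in call returned no verdict.

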